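# Ready the wire counter for the next length

## Task

Get the wire counter on the jeweller's bench ready for the next length: slide the larger of the two empty spools over the bench, standing on its flange and without lifting or tipping it, until it stands wholly on the round rubber mat in front of the counter with the mat showing all round it. Also turn the counter's reset knob anticlockwise (seen from above) fully back to its zero stop. Leave the small spool, the mallet, the tin and everything else where they are.

Things in the scene. Friction and masses are not known exactly. Their poses are not given: they have to be found in the camera images.
- spool: the larger empty wire spool, grey plastic, standing upright: two round flanges 116 mm in diameter and 10 mm thick on a 60 mm hub, 50 mm high in all, about 0.35 kg, too wide to grasp. Origin: centre of its underside, z up. It starts to the left or the right of the mat
- small_spool: a smaller empty spool of the same grey plastic, flanges 72 mm in diameter, 44 mm high; starts on the other side of the mat. Not to be disturbed. Origin: centre of its underside
- counter: the wire counter, fixed to the bench: a grey painted housing 125 x 115 mm on a 150 x 140 x 12 mm foot, its top 75 mm above the bench, with a white dial, a black reset knob on top and, on the bench in front of it (its -x side, towards the robot), a round mat. Origin: centre of the foot's underside; x points from the mat to the housing, z up
- mat_centre (a point): centre, at bench level, of the round dark rubber mat 152 mm in diameter (flat, 1 mm, nothing to climb), 185 mm in front of the counter's origin
- reset_grip (a point): point on the reset knob's upright axis at the height to grip it, 109 mm above the bench. The knob's bar grip is 60 mm long, 16 mm thick, and stands from 84 to 118 mm above the bench, over a low round skirt 48 mm in diameter. This point's x axis runs along the bar, away from its pointer; z up
- reset (a joint): angle of the reset knob (rad): 0 is at the zero stop (pointer towards the mat, against a small steel pin 8 mm high above the dial), growing clockwise seen from above, at most 1.9. It stays where it is left
- mallet: a wooden mallet lying on the bench, head 105 mm long and 48 mm thick, handle 215 mm. Bystander. Origin: on the bench below the middle of the head; x along the handle
- tin: a closed aluminium tin, 72 mm in diameter, 70 mm high. Bystander. Origin: centre of its underside
There are look-alikes about, which are no part of the job. What is shaped like the spool but turquoise is not meant.

How it is judged:
At the end, for the whole second after the job is handed in: the larger spool stands upright and still on the bench, its centre within 18 mm of the mat's centre, and the reset knob is within 0.08 rad of its zero stop (horizontal distance between spool and mat_centre below 0.018 m and height (world z) of spool below 0.004 m and angle between spool's own z axis and vertical below 0.05 rad and linear speed of spool below 0.01 m/s and value of joint reset below 0.08 rad); the robot touches nothing.
It fails at once if the larger spool is lifted more than 15 mm off the bench (height (world z) of spool above 0.015 m).
It fails at once if the larger spool is tipped by more than 0.3 rad (angle between spool's own z axis and vertical above 0.3 rad).
It fails at once if the small spool is moved more than 25 mm (distance of small_spool from where it was at the start of the episode above 0.025 m).
It fails at once if the mallet is moved more than 25 mm (distance of mallet from where it was at the start of the episode above 0.025 m).
It fails at once if the tin is moved more than 25 mm (distance of tin from where it was at the start of the episode above 0.025 m).
It also fails if it takes over 61 s, if anything falls off the work surface, if the arm or the gripper's body presses on something with over 40 N, if the wrist force passes 120 N, or if a joint passes its speed limit or range.

## Robot

A 7-joint arm with a two-finger parallel gripper is mounted at the origin on the work surface. World frame = base frame: x ahead of the robot, y to its left, z up, the work surface at z = 0. Lengths are in m, angles in rad, forces in N, time in s.
With the tool pointing down it reaches from about 0.4 to 0.875 m from the base axis. Payload 6.5 kg.
Tool frame: the origin (TCP) lies between the finger pads; the fingertips stand 22 mm ahead of it and the grasp point (between the pads) lies 3 mm ahead of it; z points along the fingers, y is the line along which they close (so a half turn about z gives the same grasp; the last joint's range is limited). The gripper opens to 85 mm and grips with 20 to 120 N. Pads are 22 mm wide; open, the fingers measure 114 mm over their backs; the gripper's body (76 mm by 85 mm) begins 54 mm behind the grasp point. The pads swing forward as they close: fully open they stand 13 mm farther back than shut.
Start: joints at [1.142, 0.536, -0.004, 1.538, 0.003, 1.067, -0.071], TCP at [0.231, -0.608, 0.253] pointing down, gripper open.
Joint ranges: [-2.7, 2.7], [-0.37, 2.16], [-1.27, 1.26], [0.24, 2.4], [-1.31, 4.45], [0.19, 1.91], [-2.76, 2.76]. Speed limits (rad/s): [2.39, 2.39, 3.14, 3.14, 3.14, 3.14, 3.14].

## Interface

Orientations are given as [roll, pitch, yaw] about the fixed x, y, z axes, in that order (R = Rz(yaw) Ry(pitch) Rx(roll)).
In Python, from rig import bot gives the robot as it stands. The module is installed in compiled form; this text tells all that it offers.
- The arm moves only by the tool arm_command, never from a script. Its argument "motion" is one flat list of numbers, 6 for each row, row after row: the shift along the tool's x, y, z each as a share of 250 mm, from -1 to 1, then the turn, a rotation vector about the tool's x, y, z each as a share of 45 degrees, from -1 to 1. A call has 1 to 8 rows; each row is the pose to reach, as a shift and turn from the pose commanded when the call began, along the tool's axes at that moment; what a row does not reach only later rows make up. A row lasts 1/8 s, in which the tool goes at most 62.5 mm and 10.7 degrees, less where a joint would pass 70% of its speed; a pose out of reach is approached as far as the arm can. A call with a number of a shift or a turn outside -1 to 1 is refused whole. A call with a gripper value outside its range is refused whole. "grip" is the opening, from 0 (shut) to 1 (fully open), set as the call begins (left out, the last holds). The fingers move at their own pace and stop on an object; the grip force is fixed at half the most. Time passes only in rows, so rows that repeat a pose let the fingers close. It gives the time, the measured TCP pose, the force, the opening and the grip force at its end, in the units of the state.
- bot.sense(): the state, without advancing time (a new reading comes with each control period).
- bot.read_camera(name): name is "scene" or "side" or "wrist"; returns a dict with "image" (384x512x3 uint8, blue, green, red), "fov_y" (degrees; the focal length in pixels is half the picture's height over the tangent of half this angle, whatever the lens; pixels are square), "cx", "cy" (the principal point, pixels), "R" (3x3) and "t" (3): a world point X has camera coordinates R X + t. Camera axes: x right, y down, z forward; pixel columns grow to the right and rows downward; lengths in m; the calibration is good to about 2 mm. The wrist camera is an equidistant fisheye: a pixel r from the principal point sees the ray r / f radians off the axis. A picture is of the moment at which its call begins. There is no depth.
- bot.finish_job(): hands the job in; it is judged then, once.
The state is a dict: "time": time; "joint_positions": joint angles; "joint_velocities": joint speeds; "joint_torque": joint torques, N m; "tcp_pos": TCP position; "ee_rot": TCP orientation; "force": force on the tool from outside, world axes, zero at the start; "torque": the same for the moment, N m; "width": opening from 0.0 (shut) to 1.0 (fully open); "finger_force": force on a finger pad.
Only numpy, scipy, OpenCV 4.12 (cv2) and the standard library are available. Lean on these libraries where they do the work, as an engineer would, in place of code of your own. Each camera call takes 0.05 s, during which the arm holds its last target. There are 200 camera calls.

## Working session

There is one attempt and no reset: what is moved stays moved. The work goes in short steps, Python scripts to look and compute and a tool call to move; the robot and the scene stay as the last step left them, time stands still between calls to the robot, and variables do not carry over. Pictures are saved under pics/ and viewed, at most 12 in all, crops included, and the job is handed in when it is done.

Besides the shell and the picture viewer there is one more tool, called by a JSON object that holds its "name" and its "arguments", one argument or row to a line. arm_command: Moves the arm, as the interface text tells. Its arguments: {"type":"object","properties":{"motion":{"type":"array"},"grip":{"type":"number"}},"required":["motion"]}

```bash
mkdir -p pics; cat > h.py <<'E'
import numpy as np, cv2
from rig import bot
def f_of(c): return c["image"].shape[0]/2/np.tan(np.radians(c["fov_y"])/2)
def ray(c,u,v,fish=False):
    f=f_of(c); a=np.array([u-c["cx"],v-c["cy"]],float)
    if fish:
        r=np.hypot(*a); th=r/f; d=np.r_[a/max(r,1e-9)*np.sin(th),np.cos(th)]
    else: d=np.r_[a/f,1]
    R=np.array(c["R"]); t=np.array(c["t"])
    return -R.T@t, R.T@d
def plane(c,u,v,z,fish=False):
    o,d=ray(c,u,v,fish); return o+d*(z-o[2])/d[2]
def proj(c,X):
    p=np.array(c["R"])@np.array(X,float)+np.array(c["t"]); f=f_of(c); return p[:2]/p[2]*f+[c["cx"],c["cy"]]
E
python3 - <<'E'
from h import *
import pickle
for n in ("scene","side","wrist"):
    c=bot.read_camera(n); pickle.dump(c,open(n+".pkl","wb")); cv2.imwrite(f"pics/{n}.png",c["image"])
    o=-np.array(c["R"]).T@np.array(c["t"]); print(n,o.round(3),f_of(c).round(1),np.array(c["R"])[2].round(2))
s=bot.sense();print({k:np.round(v,3).tolist() for k,v in s.items()})
E
```

```text
scene [ 1.332 -0.412  0.701] 417.8 [-0.69  0.47 -0.55]
side [0.284 0.744 0.71 ] 364.3 [ 0.32 -0.68 -0.66]
wrist [ 0.296 -0.582  0.373] 297.3 [-0.26 -0.1  -0.96]
{'time': 0.15, 'joint_positions': [1.142, 0.537, -0.004, 1.539, 0.003, 1.067, -0.071], 'joint_velocities': [-0.001, -0.002, 0.0, -0.004, 0.0, -0.001, 0.001], 'joint_torque': [0.001, -58.378, 1.05, -25.935, 0.012, 0.007, 0.0], 'tcp_pos': [0.231, -0.607, 0.253], 'ee_rot': [-3.14, 0.0, 0.363], 'force': [0.159, -0.337, 0.267], 'torque': [0.023, 0.062, -0.013], 'finger_force': 0.0, 'width': 1.002}
```

View pics/scene.png

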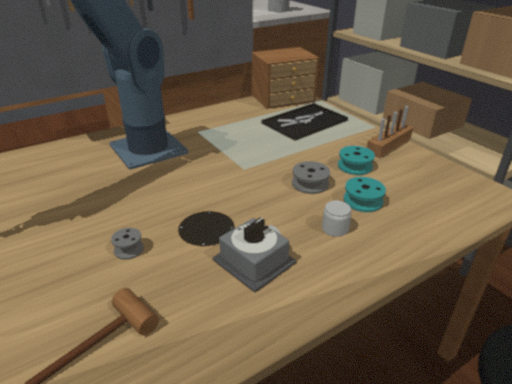

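View pics/side.png

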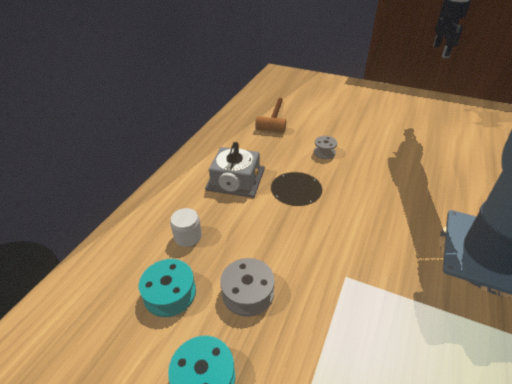

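The scene view shows the grey spool at about (311,177), mat (206,228), small spool (127,242), counter knob (256,230), tin (337,217), mallet head (135,311). The side view shows the spool at (248,285), mat (297,188) and knob (236,152).

```bash
cat > m.py <<'E'
from h import *
import pickle
from scipy.optimize import least_squares
C={n:pickle.load(open(n+".pkl","rb")) for n in ("scene","side")}
def blob(c,m,u,v):
    n,l,st,ce=cv2.connectedComponentsWithStats(m.astype(np.uint8)); k=l[v,u]
    if k==0: 
        d=[np.hypot(*(q-[u,v])) for q in ce[1:]]; k=1+int(np.argmin(d))
    return (l==k).astype(np.uint8),st[k],ce[k]
for n,seeds in dict(scene=dict(mat=(206,228),spool=(300,172),small=(120,237)),side=dict(mat=(297,188),spool=(232,290),small=(320,143))).items():
    c=C[n]; im=c["image"]; hsv=cv2.cvtColor(im,cv2.COLOR_BGR2HSV)
    for k,(u,v) in seeds.items():
        print(n,k,im[v,u],hsv[v,u],end=' ')
        if k=="mat": m=hsv[...,2]<60
        else: m=(hsv[...,1]<60)
        b,st,ce=blob(c,m,u,v)
        ct=max(cv2.findContours(b,cv2.RETR_EXTERNAL,cv2.CHAIN_APPROX_NONE)[0],key=len)[:,0].astype(float)
        z={"mat":.001,"spool":.05,"small":.044}[k]; r={"mat":.076,"spool":.058,"small":.036}[k]
        P=np.array([plane(c,a,bb,z)[:2] for a,bb in ct])
        o=ray(c,u,v)[0][:2]
        if k!="mat": # keep the far half (top rim outline)
            d=(P-o)@((P.mean(0)-o)/np.linalg.norm(P.mean(0)-o)); P=P[d>np.percentile(d,55)]
        s=least_squares(lambda x:np.hypot(*(P-x[:2]).T)-r,P.mean(0),loss="soft_l1",f_scale=.001)
        print(st,s.x.round(4),"rms",np.sqrt(np.mean(s.fun**2)).round(4))
for (a,b,z) in [((256,230),(236,152),0.118)]:
    print(plane(C["scene"],*a,z),plane(C["side"],*b,z))
a=cv2.resize(C["scene"]["image"][205:290,205:305],None,fx=4,fy=4,interpolation=cv2.INTER_CUBIC)
b=cv2.resize(C["side"]["image"][130:215,195:295],None,fx=4,fy=4,interpolation=cv2.INTER_CUBIC)
cv2.imwrite("pics/crop1.png",np.hstack([a,b]))
E
python3 m.py
```

```text
scene mat [30 35 42] [13 73 42] [ 179  212   54   33 1283] [ 0.515  -0.0359] rms 0.0104
scene spool [107 112 110] [ 42  11 112] [ 292  161   38   33 1019] [0.5037 0.3327] rms 0.0021
scene small [109 112 111] [ 40   7 112] [111 228  32  31 785] [ 0.4975 -0.2436] rms 0.0013
side mat [49 60 68] [17 71 68] [239 160   1   1   1] [ 0.7851 -0.145 ] rms 0.0
side spool [90 94 99] [13 23 99] [ 221  258   53   58 2504] [0.4951 0.3422] rms 0.0013
side small [120 128 133] [ 18  25 133] [315 136  22  23 399] [ 0.4898 -0.2362] rms 0.0022
[ 0.72446608 -0.01270917  0.118     ] [0.68153985 0.01666275 0.118     ]
```

View pics/crop1.png

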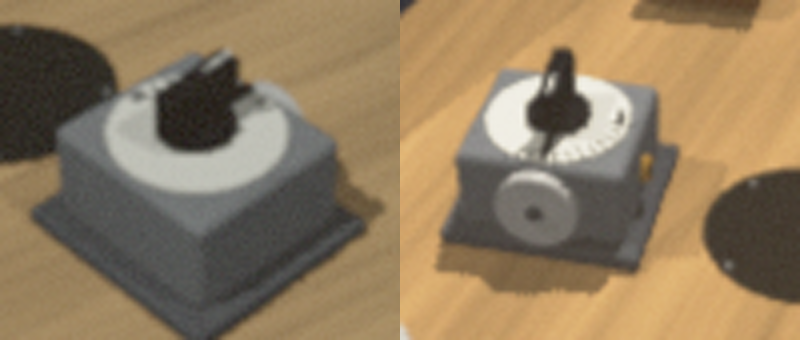

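The crop shows the knob's bar with its pointer on the dial towards +y (left crop, pointer near (250,100); right crop near (540,145)). The stop pin is on the mat side (right crop, (618,118)). The two views disagree by several millimetres, so I'll move the wrist camera over the area.

{"name": "arm_command", "arguments": {
  "motion": [0.18,-0.15,-0.02,0,0,0,0.36,-0.3,-0.03,0,0,0,0.54,-0.45,-0.05,0,0,0,0.72,-0.6,-0.06,0,0,0,0.72,-0.6,-0.06,0,0,0]
}}

```text
time: 0.78
tcp_pos: [0.3489, -0.399, 0.2685]
ee_rot: [-3.14, -0.002, 0.371]
force: [-0.1, -1.3, 0.0]
width: 0.999
finger_force: 0.0
```

{"name": "arm_command", "arguments": {
  "motion": [0.18,-0.15,-0.02,0,0,0,0.36,-0.3,-0.03,0,0,0,0.54,-0.45,-0.05,0,0,0,0.72,-0.6,-0.06,0,0,0,0.72,-0.6,-0.06,0,0,0]
}}

```text
time: 1.4
tcp_pos: [0.463, -0.1955, 0.2835]
ee_rot: [-3.141, -0.002, 0.37]
force: [-0.5, -1.0, 0.1]
width: 1.001
finger_force: 0.0
```

{"name": "arm_command", "arguments": {
  "motion": [0.18,-0.15,-0.02,0,0,0,0.36,-0.3,-0.03,0,0,0,0.54,-0.45,-0.05,0,0,0,0.72,-0.6,-0.06,0,0,0,0.72,-0.6,-0.06,0,0,0,0.72,-0.6,-0.06,0,0,0]
}}

```text
time: 2.15
tcp_pos: [0.5755, 0.0024, 0.2976]
ee_rot: [3.141, 0.002, 0.361]
force: [-0.9, -0.4, -0.1]
width: 0.998
finger_force: 0.0
```

```bash
python3 - <<'E'
from h import *
import pickle
c=bot.read_camera("wrist"); pickle.dump(c,open("w1.pkl","wb")); cv2.imwrite("pics/w1.png",c["image"])
s=bot.sense();print(s["time"],np.round(s["joint_positions"],3),np.round(s["tcp_pos"],4),np.round(s["ee_rot"],3)); print(ray(c,256,192)[0])
E
```

```text
2.2 [ 0.149  0.383 -0.302  1.679  0.127  1.1   -1.401] [0.5754 0.0018 0.2978] [3.141e+00 2.000e-03 3.600e-01]
[0.64162019 0.02819768 0.41832281]
```

View pics/w1.png

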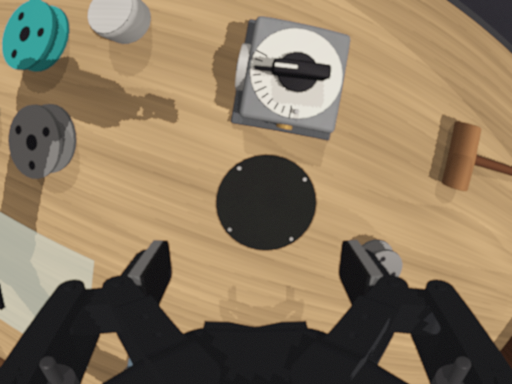

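The wrist view shows the mat at (266,202), and the dial centred near (298,72) with the knob bar from (255,64), the white pointer end, to (330,72). The spool's top flange is at (42,141), and the pin is at (296,113).

```bash
cat > w.py <<'E'
from h import *
import pickle,sys
c=pickle.load(open(sys.argv[1],"rb")); im=c["image"]; hsv=cv2.cvtColor(im,cv2.COLOR_BGR2HSV)
def comp(m,box):
    x0,y0,x1,y1=box; mm=np.zeros(m.shape,np.uint8); mm[y0:y1,x0:x1]=m[y0:y1,x0:x1]
    n,l,st,ce=cv2.connectedComponentsWithStats(mm); k=1+np.argmax(st[1:,4]); b=(l==k).astype(np.uint8)
    return max(cv2.findContours(b,cv2.RETR_EXTERNAL,cv2.CHAIN_APPROX_NONE)[0],key=len)[:,0].astype(float)
W=lambda ct,z:np.array([plane(c,u,v,z,True)[:2] for u,v in ct],np.float32)
E
cat > w1.py <<'E'
from w import *
P=W(comp(hsv[...,2]<60,(205,145,325,250)),.001); print("mat",cv2.minEnclosingCircle(P),cv2.fitEllipse(P))
P=W(comp((hsv[...,2]>170)&(hsv[...,1]<50),(235,20,350,125)),.076); print("dial",cv2.minEnclosingCircle(P),P.shape)
hull=cv2.convexHull(P); print(cv2.fitEllipse(hull))
ct=comp(hsv[...,2]<60,(262,40,335,100)); P=W(ct,.118); print("bar",cv2.minAreaRect(P),P.mean(0))
for n,u,v,z in [("ptr",257,64,.118),("end",330,72,.118),("pin",296,113,.083),("spooltophole",32,142,.05),("small",385,262,.044),("tin",115,18,.07),("teal",28,35,.05)]: print(n,plane(c,u,v,z,True).round(4))
m=(hsv[...,1]<60)&(hsv[...,2]>40)
P=W(comp(m,(5,100,80,182)),.05); print("spool",cv2.minEnclosingCircle(P))
a=cv2.resize(im[20:130,220:360],None,fx=4,fy=4,interpolation=cv2.INTER_CUBIC)
b=cv2.resize(im[95:190,0:90],None,fx=4,fy=4,interpolation=cv2.INTER_CUBIC); z=np.zeros((440,800,3),np.uint8)
a=cv2.resize(a,(480,377)); b=cv2.resize(b,(310,327)); z[:377,:480]=a; z[:327,485:795]=b; cv2.imwrite("pics/crop2.png",z)
E
python3 w1.py w1.pkl
```

```text
mat ((0.5181900262832642, -0.036336857825517654), 0.0737074613571167) ((0.5189737677574158, -0.03643215447664261), (0.14431266486644745, 0.14434991776943207), 35.759700775146484)
dial ((0.7000470161437988, -0.001640027156099677), 0.054127030074596405) (431, 2)
((0.7001153826713562, -0.0016580638475716114), (0.10741821676492691, 0.10757627338171005), 150.5304412841797)
bar ((0.6950031518936157, 0.0023024380207061768), (0.04099313169717789, 0.06053968518972397), 51.79265213012695) [0.6944285  0.00618761]
ptr [0.6857 0.042  0.118 ]
end [ 0.7066 -0.029   0.118 ]
pin [ 0.6548 -0.0167  0.083 ]
spooltophole [0.4983 0.3366 0.05  ]
small [ 0.5078 -0.2377  0.044 ]
tin [0.6993 0.2364 0.07  ]
teal [0.6546 0.4008 0.05  ]
spool ((0.5021684765815735, 0.3214666247367859), 0.0724625438451767)
```

View pics/crop2.png

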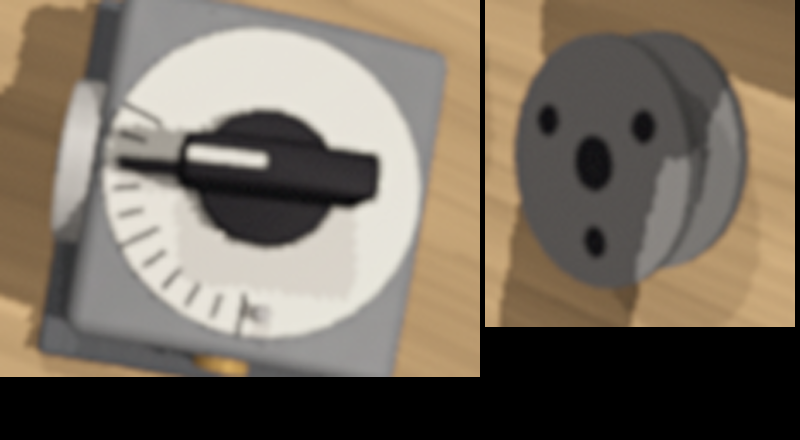

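The crop shows the bar's white pointer line running from (187,154) to (270,161) in crop pixels. The spool's central hole is at (594,163) on the flange outline.

```bash
cat > w2.py <<'E'
from w import *
q=lambda x,y,z:plane(c,220+x/3.4286,20+y/3.4286,z,True)[:2]
a,b=q(187,154,.118),q(270,161,.118); d=a-b; ang=np.arctan2(d[1],d[0]); print(a,b,"ptr yaw",ang,"zero",0.189+np.pi,"reset",0.189+np.pi-ang)
a,b=q(186,165,.11),q(378,180,.11); d=a-b; print("bar",a,b,(a+b)/2,np.linalg.norm(d),np.arctan2(d[1],d[0]))
s=lambda x,y,z:plane(c,(x-485)/3.444,95+y/3.444,z,True)[:2]
print("hole",s(594,163,.05),"flange",[s(x,y,.05).round(4) for x,y in[(517,158),(605,34),(615,287),(687,165)]])
E
python3 w2.py w1.pkl
```

```text
[0.69117774 0.02550137] [0.69846271 0.00232753] ptr yaw 1.8753764969667372 zero 3.330592653589793 reset 1.455216156623056
bar [0.68920409 0.02450486] [ 0.70793512 -0.03100692] [ 0.6985696  -0.00325103] 0.05858676334439235 1.8962243664021665
hole [0.49755234 0.33728863] flange [array([0.4848, 0.3901]), array([0.5546, 0.345 ]), array([0.4456, 0.314 ]), array([0.5128, 0.2826])]
```

{"name": "arm_command", "arguments": {
  "motion": [0.11,0.05,0.08,0,0,-0.2,0.22,0.09,0.16,0,0,-0.4,0.34,0.14,0.24,0,0,-0.6,0.457,0.19,0.32,0,0,-0.8,0.457,0.19,0.39,0,0,-0.967,0.457,0.19,0.39,0,0,-0.967]
}}

```text
time: 2.95
tcp_pos: [0.698, -0.0022, 0.1987]
ee_rot: [-3.138, 0.003, 1.118]
force: [0.1, 0.0, 0.4]
width: 0.999
finger_force: 0.0
```

{"name": "arm_command", "arguments": {
  "motion": [0,0,0,0,0,-0.2,0,0,0,0,0,-0.4,0,0,0,0,0,-0.6,0,0,0,0,0,-0.8,0,0,0,0,0,-0.967,0,0,0,0,0,-0.967,0,0,0,0,0,-0.967]
}}

```text
time: 3.82
tcp_pos: [0.6995, 0.0, 0.2014]
ee_rot: [3.141, 0.001, 1.877]
force: [0.8, -1.0, 0.6]
width: 0.999
finger_force: 0.0
```

```bash
python3 - <<'E'
from h import *
import pickle
c=bot.read_camera("wrist"); pickle.dump(c,open("w2.pkl","wb")); cv2.imwrite("pics/w2.png",c["image"])
s=bot.sense();print(s["time"],np.round(s["joint_positions"],3),np.round(s["tcp_pos"],4),np.round(s["ee_rot"],3)); print(ray(c,256,192)[0])
E
```

```text
3.875 [ 0.289  0.746 -0.58   1.408  0.428  1.114 -0.051] [6.995e-01 3.000e-04 2.013e-01] [3.141e+00 1.000e-03 1.878e+00]
[0.67832713 0.06797091 0.32218476]
```

View pics/w2.png

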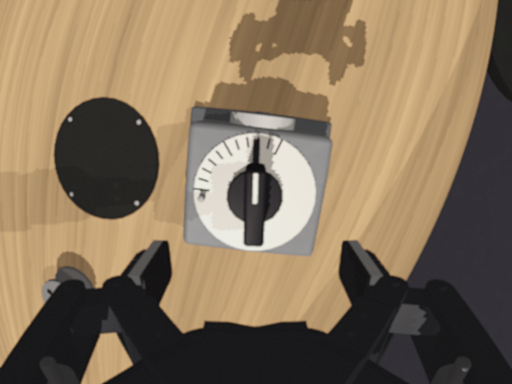

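The wrist view shows the bar vertical at u≈255, from v=165 to 243, centred between the fingers and aligned with them. I'll descend and grip.

{"name": "arm_command", "arguments": {
  "motion": [0,0,0.12,0,0,0,0,0,0.24,0,0,0,0,0,0.32,0,0,0,0,0,0.357,0,0,0,0,0,0.357,0,0,0]
}}

```text
time: 4.5
tcp_pos: [0.6995, 0.0009, 0.1114]
ee_rot: [-3.141, -0.0, 1.881]
force: [-0.5, -0.0, 1.2]
width: 1.0
finger_force: 0.0
```

{"name": "arm_command", "arguments": {
  "motion": [0,0,0,0,0,0,0,0,0,0,0,0,0,0,0,0,0,0,0,0,0,0,0,0,0,0,0,0,0,0,0,0,0,0,0,0,0,0,0,0,0,0],
  "grip": 0
}}

```text
time: 5.38
tcp_pos: [0.699, 0.0005, 0.112]
ee_rot: [-3.14, 0.0, 1.882]
force: [-3.4, -0.9, 5.5]
width: 0.174
finger_force: 59.4
```

{"name": "arm_command", "arguments": {
  "motion": [0,0,0,0,0,-0.15,0,0,0,0,0,-0.3,0,0,0,0,0,-0.45,0,0,0,0,0,-0.6,0,0,0,0,0,-0.75,0,0,0,0,0,-0.9,0,0,0,0,0,-0.9]
}}

```text
time: 6.25
tcp_pos: [0.6978, -0.0005, 0.112]
ee_rot: [-3.138, -0.002, 2.589]
force: [-8.3, -3.2, 9.4]
width: 0.178
finger_force: 60.1
```

{"name": "arm_command", "arguments": {
  "motion": [0,0,0,0,0,-0.15,0,0,0,0,0,-0.3,0,0,0,0,0,-0.45,0,0,0,0,0,-0.6,0,0,0,0,0,-0.75,0,0,0,0,0,-0.85,0,0,0,0,0,-0.85]
}}

```text
time: 7.12
tcp_pos: [0.6975, -0.0019, 0.112]
ee_rot: [-3.138, -0.005, -3.028]
force: [-9.6, -5.4, 11.6]
width: 0.177
finger_force: 60.4
```

```bash
python3 - <<'E'
from h import *
s=bot.sense();print({k:np.round(v,3).tolist() for k,v in s.items()})
E
```

```text
{'time': 7.125, 'joint_positions': [0.422, 0.936, -0.823, 1.448, 0.734, 1.087, 1.137], 'joint_velocities': [-0.004, -0.003, 0.004, 0.001, -0.003, -0.002, -0.023], 'joint_torque': [-4.076, -60.852, -17.528, -20.946, 0.196, -3.819, 0.275], 'tcp_pos': [0.698, -0.002, 0.112], 'ee_rot': [-3.138, -0.005, -3.028], 'force': [-9.593, -5.445, 11.645], 'torque': [-1.174, 2.19, -0.0], 'finger_force': 60.427, 'width': 0.177}
```

{"name": "arm_command", "arguments": {
  "motion": [0,0,0,0,0,-0.05,0,0,0,0,0,-0.1,0,0,0,0,0,-0.1]
}}

```text
time: 7.5
tcp_pos: [0.6976, -0.002, 0.112]
ee_rot: [-3.138, -0.006, -2.95]
force: [-11.2, -6.1, 11.5]
width: 0.177
finger_force: 60.4
```

```bash
python3 -c "
from h import *
s=bot.sense();print(s['torque'],s['ee_rot'],s['joint_torque'][6])"
```

```text
[-1.22039558  2.16927861  0.05394115] [-3.13767092 -0.00581801 -2.94969239] 0.11681483360007405
```

{"name": "arm_command", "arguments": {
  "motion": [0,0,0,0,0,-0.06,0,0,0,0,0,-0.1,0,0,0,0,0,-0.1]
}}

```text
time: 7.88
tcp_pos: [0.6976, -0.0021, 0.1121]
ee_rot: [-3.14, -0.006, -2.877]
force: [-11.5, -5.3, 12.1]
width: 0.175
finger_force: 86.9
```

```bash
python3 -c "
from h import *
s=bot.sense();print(s['torque'],s['ee_rot'],s['joint_torque'][6])"
```

```text
[-0.98679072  2.24017866 -2.11593952] [-3.13973725 -0.00632386 -2.87693988] 2.2743619233369827
```

{"name": "arm_command", "arguments": {
  "motion": [0,0,0,0,0,0.03,0,0,0,0,0,0.03,0,0,0,0,0,0.03,0,0,0,0,0,0.03,0,0,0,0,0,0.03,0,0,0,0,0,0.03],
  "grip": 1
}}

```text
time: 8.62
tcp_pos: [0.6995, 0.0008, 0.1115]
ee_rot: [3.142, 0.0, -2.893]
force: [0.3, 1.0, -0.1]
width: 1.0
finger_force: 0.0
```

{"name": "arm_command", "arguments": {
  "motion": [0,0,-0.1,0,0,0,0,0,-0.25,0,0,0,0,0,-0.4,0,0,0,0,0,-0.55,0,0,0,0,0,-0.55,0,0,0]
}}

```text
time: 9.25
tcp_pos: [0.7014, 0.0019, 0.2548]
ee_rot: [-3.141, 0.008, -2.893]
force: [0.3, -0.0, 0.2]
width: 1.002
finger_force: 0.0
```

```bash
python3 - <<'E'
from h import *
import pickle
c=bot.read_camera("wrist"); pickle.dump(c,open("w3.pkl","wb")); cv2.imwrite("pics/w3.png",c["image"])
s=bot.sense();print(s["time"],np.round(s["joint_positions"],3),np.round(s["tcp_pos"],4),np.round(s["ee_rot"],3)); print(ray(c,256,192)[0])
E
```

```text
9.3 [ 0.462  0.806 -0.931  1.352  0.647  1.294  1.331] [0.7004 0.0013 0.2523] [-3.141  0.004 -2.893]
[ 0.632444   -0.01465832  0.37507783]
```

View pics/w3.png

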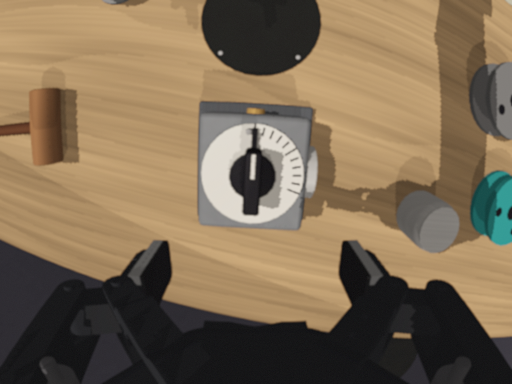

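The view shows the pointer tip at (256,130) against the zero mark and pin. The stop was also felt as a 2 N·m reaction. Next I'll check the free room behind the spool.

```bash
python3 - <<'E'
from h import *
import pickle
A,B=(pickle.load(open(n+".pkl","rb")) for n in("scene","side"))
for n,a,b,z in [("teal2",(356,153),(202,360),.05),("teal1",(365,187),(167,280),.05),("spool",(311,170),(247,279),.05)]: print(n,plane(A,*a,z).round(3),plane(B,*b,z).round(3))
E
```

```text
teal2 [0.495 0.531 0.05 ] [0.497 0.526 0.05 ]
teal1 [0.66  0.405 0.05 ] [0.653 0.41  0.05 ]
spool [0.5   0.336 0.05 ] [0.497 0.339 0.05 ]
```

{"name": "arm_command", "arguments": {
  "motion": [0.03,0.17,0,0,0,0.15,0.07,0.36,0,0,0,0.3,0.1,0.55,0,0,0,0.45,0.14,0.74,0,0,0,0.6,0.176,0.93,0,0,0,0.75,0.176,0.93,0,0,0,0.75]
}}

```text
time: 10.05
tcp_pos: [0.5964, 0.2206, 0.2495]
ee_rot: [3.14, -0.002, 2.808]
force: [0.1, -0.2, -0.6]
width: 0.999
finger_force: 0.0
```

{"name": "arm_command", "arguments": {
  "motion": [0.13,0.13,0,0,0,0.15,0.26,0.27,0,0,0,0.3,0.4,0.4,0,0,0,0.45,0.53,0.54,0,0,0,0.6,0.664,0.677,0,0,0,0.75,0.664,0.677,0,0,0,0.75]
}}

```text
time: 10.8
tcp_pos: [0.4963, 0.4343, 0.2491]
ee_rot: [-3.141, -0.003, 2.218]
force: [0.4, -0.2, -0.0]
width: 0.998
finger_force: 0.0
```

{"name": "arm_command", "arguments": {
  "motion": [0,0,0,0,0,0.2,0,0,0,0,0,0.4,0,0,0,0,0,0.6,0,0,0,0,0,0.75,0,0,0,0,0,0.75,0,0,0,0,0,0.75]
}}

```text
time: 11.55
tcp_pos: [0.5004, 0.4295, 0.2488]
ee_rot: [-3.141, 0.001, 1.624]
force: [-0.0, -0.2, -0.0]
width: 0.998
finger_force: 0.0
```

```bash
python3 - <<'E'
from h import *
import pickle
c=bot.read_camera("wrist"); pickle.dump(c,open("w4.pkl","wb")); cv2.imwrite("pics/w4.png",c["image"])
s=bot.sense();print(s["time"],np.round(s["joint_positions"],3),np.round(s["tcp_pos"],4),np.round(s["ee_rot"],3)); print(ray(c,256,192)[0])
E
```

```text
11.6 [-0.39   0.63  -0.594  1.487  0.372  1.139 -0.998] [0.5003 0.4297 0.2488] [-3.141  0.     1.624]
[0.49680979 0.50063365 0.36952256]
```

View pics/w4.png

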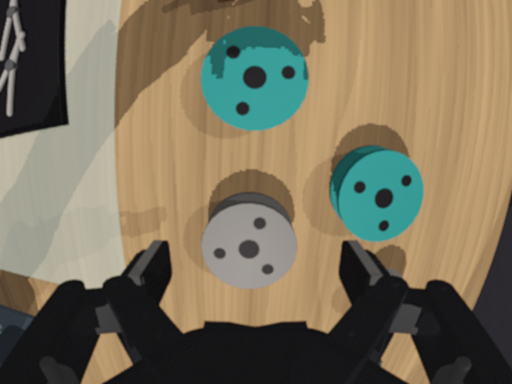

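The view shows the grey spool's hub hole at (249,248), with turquoise look-alikes at (255,77) and (384,198).

```bash
cat > w4.py <<'E'
from w import *
P=W(comp((hsv[...,1]<45)&(hsv[...,2]>85),(195,185,300,295)),.05); print("spool",cv2.minEnclosingCircle(P),cv2.fitEllipse(cv2.convexHull(P)))
h=comp(hsv[...,2]<75,(235,236,262,262)); print(W([h.mean(0)],.05), W([h.mean(0)],.045))
print("teal2",W([(255,77)],.05))
E
python3 w4.py w4.pkl
```

```text
spool ((0.49825742840766907, 0.33990997076034546), 0.05838048458099365) ((0.49767136573791504, 0.3393833339214325), (0.11450297385454178, 0.1151050254702568), 164.9334716796875)
[[0.49779746 0.33853227]] [[0.49781293 0.33599564]]
teal2 [[0.4949828 0.5355699]]
```

{"name": "arm_command", "arguments": {
  "motion": [0,-0.03,0.2,0,0,0,0,-0.03,0.4,0,0,0,0,-0.03,0.6,0,0,0,0,-0.03,0.75,0,0,0,0,-0.03,0.85,0,0,0,0,-0.03,0.87,0,0,0,0,-0.03,0.87,0,0,0]
}}

```text
time: 12.48
tcp_pos: [0.4929, 0.4306, 0.0325]
ee_rot: [3.141, -0.001, 1.623]
force: [0.6, 0.2, 0.4]
width: 1.002
finger_force: 0.0
```

{"name": "arm_command", "arguments": {
  "motion": [-0.04,0,0,0,0,0,-0.08,0,0,0,0,0,-0.12,0,0,0,0,0,-0.16,0,0,0,0,0,-0.2,0,0,0,0,0,-0.24,0,0,0,0,0,-0.28,0,0,0,0,0,-0.28,0,0,0,0,0]
}}

```text
time: 13.48
tcp_pos: [0.4962, 0.3588, 0.0315]
ee_rot: [-3.141, 0.001, 1.622]
force: [0.2, 0.2, 0.4]
width: 0.998
finger_force: 0.0
```

```bash
cat > sp.py <<'E'
from h import *
import pickle,sys
for n,w in (("scene",0),("side",0),("wrist",1)):
    c=bot.read_camera(n); pickle.dump(c,open(f"{n}_{sys.argv[1]}.pkl","wb"))
    if w==0: cv2.imwrite(f"pics/{n}_{sys.argv[1]}.png",c["image"])
A,B=(pickle.load(open(f"{n}_{sys.argv[1]}.pkl","rb"))["image"] for n in("scene","side"))
cv2.imwrite(f"pics/both_{sys.argv[1]}.png",np.hstack([cv2.resize(A[130:300,90:350],(400,262)),cv2.resize(B[120:350,150:410],(400,354))[:262]]) if len(sys.argv)<3 else np.hstack([A[100:330,100:360],B[100:330,150:410]]))
s=bot.sense();print(s["time"],np.round(s["tcp_pos"],4),np.round(s["ee_rot"],3),s["force"])
E
python3 sp.py a x
```

```text
13.625 [0.4959 0.3598 0.0314] [-3.141e+00  1.000e-03  1.623e+00] [ 0.71339741  0.27342108 -0.52365898]
```

View pics/both_a.png

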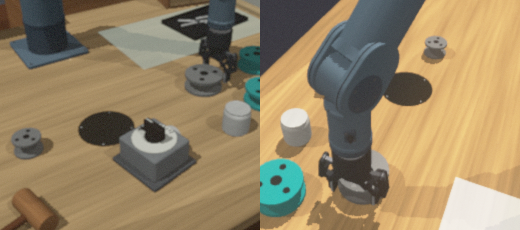

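The picture shows the gripper straddling the rear of the spool (left crop, (204,75)), which stands upright. I'll carry on slowly.

{"name": "arm_command", "arguments": {
  "motion": [-0.05,0,0,0,0,0,-0.1,0,0,0,0,0,-0.15,0,0,0,0,0,-0.2,0,0,0,0,0,-0.25,0,0,0,0,0,-0.3,0,0,0,0,0,-0.35,0,0,0,0,0,-0.4,0,0,0,0,0]
}}

```text
time: 14.62
tcp_pos: [0.5012, 0.2595, 0.0316]
ee_rot: [3.142, -0.0, 1.623]
force: [-0.4, 2.7, 0.7]
width: 1.002
finger_force: 1.3
```

{"name": "arm_command", "arguments": {
  "motion": [-0.05,0,0,0,0,0,-0.1,0,0,0,0,0,-0.15,0,0,0,0,0,-0.2,0,0,0,0,0,-0.25,0,0,0,0,0,-0.3,0,0,0,0,0,-0.32,0,0,0,0,0,-0.32,0,0,0,0,0]
}}

```text
time: 15.62
tcp_pos: [0.5053, 0.1793, 0.0314]
ee_rot: [-3.141, 0.001, 1.622]
force: [0.4, -0.2, -0.3]
width: 1.001
finger_force: 0.0
```

```bash
python3 sp.py b x; cat > hole.py <<'E'
from h import *
import pickle,sys
# spool's central hole in the scene view, near the expected point
c=pickle.load(open(f"scene_{sys.argv[1]}.pkl","rb")); X=[float(sys.argv[2]),float(sys.argv[3]),.05]
u,v=proj(c,X).round().astype(int); im=c["image"]; hsv=cv2.cvtColor(im,cv2.COLOR_BGR2HSV)
print("expected px",u,v); m=np.zeros(im.shape[:2],np.uint8); g=(hsv[...,2]<75).astype(np.uint8); m[v-22:v+22,u-30:u+30]=g[v-22:v+22,u-30:u+30]
n,l,st,ce=cv2.connectedComponentsWithStats(m)
for k in range(1,n): print(st[k],ce[k].round(1),plane(c,*ce[k],.05).round(4))
E
python3 hole.py b 0.51 0.13
```

```text
15.775 [0.5051 0.18   0.0313] [-3.141e+00  1.000e-03  1.623e+00] [-0.30425017 -0.10248329  1.08387452]
expected px 257 192
[253 170  34  32 424] [274.4 180.1] [0.4873 0.2073 0.05  ]
[246 186   4   2   8] [247.5 186.5] [0.4737 0.1221 0.05  ]
[267 189   4   3  11] [268.4 190.1] [0.5218 0.1619 0.05  ]
[253 190   7   4  26] [256.  191.6] [0.5093 0.1281 0.05  ]
[276 196   1   3   3] [276. 197.] [0.562  0.1599 0.05  ]
[251 198   4   2   8] [252.5 198.5] [0.5328 0.1012 0.05  ]
[243 199  33  15 202] [261.4 207.4] [0.5812 0.0983 0.05  ]
```

View pics/both_b.png

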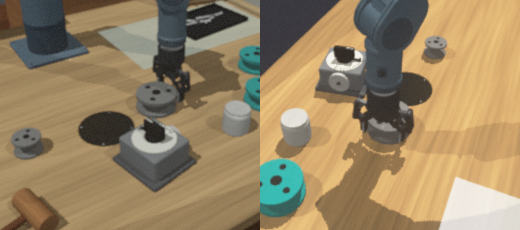

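The scene view shows the spool upright ahead of the fingers, with its hole at (256,192), giving (0.509, 0.128). That leaves 165 mm to go.

{"name": "arm_command", "arguments": {
  "motion": [-0.05,0,0,0,0,0,-0.1,0,0,0,0,0,-0.15,0,0,0,0,0,-0.2,0,0,0,0,0,-0.25,0,0,0,0,0,-0.3,0,0,0,0,0,-0.35,0,0,0,0,0,-0.4,0,0,0,0,0]
}}

```text
time: 16.77
tcp_pos: [0.5105, 0.0797, 0.0315]
ee_rot: [-3.142, -0.0, 1.623]
force: [0.2, 2.5, -0.2]
width: 0.999
finger_force: 1.1
```

{"name": "arm_command", "arguments": {
  "motion": [-0.04,0,0,0,0,0,-0.08,0,0,0,0,0,-0.12,0,0,0,0,0,-0.16,0,0,0,0,0,-0.19,0,0,0,0,0,-0.21,0,0,0,0,0,-0.22,0,0,0,0,0,-0.22,0,0,0,0,0]
}}

```text
time: 17.77
tcp_pos: [0.5133, 0.0252, 0.0315]
ee_rot: [-3.141, 0.0, 1.622]
force: [-0.1, 1.2, 0.5]
width: 0.998
finger_force: 0.4
```

```bash
python3 sp.py c x; python3 hole.py c 0.518 -0.026
```

```text
17.925 [0.5133 0.0253 0.0315] [-3.141e+00  1.000e-03  1.623e+00] [ 0.91100633 -0.45105619 -0.49725252]
expected px 209 211
[197 189  42  44 679] [224.8 211.1] [0.5428 0.008  0.05  ]
[199 204   4   2   8] [200.5 204.5] [ 0.4809 -0.0319  0.05  ]
[205 208   9   5  34] [208.9 210.3] [ 0.5165 -0.0253  0.05  ]
[220 208   5   3  13] [222.  208.8] [0.5298 0.0069 0.05  ]
[202 217   4   3  10] [203.5 218.2] [ 0.5398 -0.0531  0.05  ]
[179 218  12  15 117] [184.4 226.4] [ 0.5442 -0.1088  0.05  ]
```

{"name": "arm_command", "arguments": {
  "motion": [-0.02,0,0,0,0,0,-0.04,0,0,0,0,0,-0.045,0,0,0,0,0,-0.045,0,0,0,0,0]
}}

```text
time: 18.42
tcp_pos: [0.5139, 0.014, 0.0315]
ee_rot: [-3.142, 0.0, 1.622]
force: [-0.1, 0.1, 0.4]
width: 1.0
finger_force: 0.4
```

{"name": "arm_command", "arguments": {
  "motion": [0.04,0,0,0,0,0,0.12,0,0,0,0,0,0.2,0,0,0,0,0,0.32,0,0,0,0,0,0.4,0,-0.2,0,0,0,0.4,0,-0.4,0,0,0,0.4,0,-0.6,0,0,0,0.4,0,-0.8,0,0,0]
}}

```text
time: 19.42
tcp_pos: [0.5082, 0.1148, 0.2332]
ee_rot: [-3.141, 0.0, 1.624]
force: [0.5, -1.1, 0.2]
width: 0.998
finger_force: 0.0
```

{"name": "arm_command", "arguments": {
  "motion": [-0.2,0,-0.05,0,0,0,-0.4,0,-0.1,0,0,0,-0.4,0,-0.1,0,0,0,-0.4,0,-0.1,0,0,0]
}}

```text
time: 19.92
tcp_pos: [0.5136, 0.0152, 0.2565]
ee_rot: [-3.141, -0.0, 1.623]
force: [0.2, 0.2, 0.7]
width: 0.999
finger_force: 0.0
```

```bash
python3 sp.py d x; python3 hole.py d 0.518 -0.036; python3 -c "
import pickle,cv2;cv2.imwrite('pics/w5.png',pickle.load(open('wrist_d.pkl','rb'))['image'])"
```

```text
20.075 [0.5136 0.016  0.2563] [-3.141e+00 -1.000e-03  1.625e+00] [-0.6366409 -0.4429195  0.1813406]
expected px 206 212
[195 205   4   3   9] [196.7 205.9] [ 0.4811 -0.0434  0.05  ]
[217 209   4   3  11] [218.6 210.1] [ 0.5298 -0.0033  0.05  ]
[201 210   9   5  35] [205. 212.] [ 0.5179 -0.0374  0.05  ]
[193 216  42  18 312] [217.7 227.4] [ 0.5928 -0.0407  0.05  ]
[198 219   4   3  10] [199.5 219.8] [ 0.5403 -0.0647  0.05  ]
[179 221   8  13  66] [182.1 228. ] [ 0.5471 -0.1163  0.05  ]
```

View pics/w5.png

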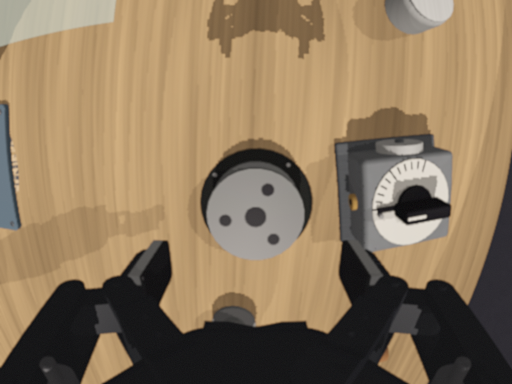

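The wrist view shows the spool (hole at (256,216)) standing on the mat, and the pointer at (376,210) facing the mat. One last numeric check before handing in.

```bash
python3 - <<'E'
from h import *
import pickle
c=pickle.load(open("w3.pkl","rb"))
a,b=plane(c,253,155,.118,True)[:2],plane(c,252,178,.118,True)[:2]; d=a-b
p=plane(c,256,127,.08,True)[:2]-[.7,-.0017]
print("ptr yaw",np.arctan2(d[1],d[0])%6.283,"pin",np.arctan2(p[1],p[0])%6.283,"zero ~3.33")
c=pickle.load(open("wrist_d.pkl","rb")); print(plane(c,256,216.5,.05,True))
m=pickle.load(open("w3.pkl","rb"))["image"][110:225,190:320]; cv2.imwrite("pics/k.png",cv2.resize(m,None,fx=4,fy=4,interpolation=cv2.INTER_CUBIC))
E
```

```text
ptr yaw 3.3452971441852934 pin 3.2970515556836797 zero ~3.33
[ 0.51772539 -0.03543562  0.05      ]
```

View pics/k.png

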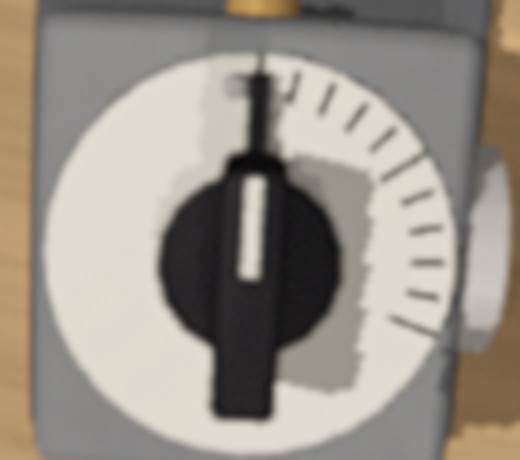

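The crop shows the pointer tip at (258,75) on the zero mark, against the pin. Both jobs are done, so I'm handing in.

```bash
python3 -c "
from rig import bot
print(bot.finish_job())"
```

```text
the job is handed in; nothing more can be done
None
```

I slid the larger spool onto the mat, about 1 mm off centre by camera, turned the reset knob back to its zero stop, and handed the job in at about 20 s of the 61 s allowed; no verdict came back.

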